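# Turn the check-ball pan to the open valve

### The arm

A 6-joint arm with a two-finger parallel gripper is mounted at the origin on the work surface. World frame = base frame: x ahead of the robot, y to its left, z up, the work surface at z = 0. Lengths are in m, angles in rad, forces in N, time in s.
With the tool pointing down it reaches from about 0.3 to 0.875 m from the base axis. Payload 6.4 kg.
Tool frame: the origin (TCP) lies midway between the tips of the shut fingers; the grasp point (between the pads) lies 19 mm behind it; z points along the fingers, y is the direction in which the jaws open and shut (so a half turn about z gives the same grasp; the last joint's range is limited). The gripper opens to 88 mm and grips with 3 to 60 N. Pads are 18 mm wide; open, the fingers measure 123 mm over their backs; the gripper's body (75 mm by 187 mm) begins 45 mm behind the grasp point.
Start: joints at [-1.545, 0.181, 1.607, -0, 1.354, -0.206], TCP at [0.132, -0.56, 0.239] pointing down, gripper open.
Joint ranges: [-2.99, 2.99], [-0.89, 2.07], [0.3, 2.58], [-1.14, 4.28], [0, 2.63], [-3.12, 3.12]. Speed limits (rad/s): [2.57, 2.57, 3.01, 3.14, 3.14, 3.14].

### API

Orientations are given as [roll, pitch, yaw] about the fixed x, y, z axes, in that order (R = Rz(yaw) Ry(pitch) Rx(roll)).
In Python, from workcell import arm gives the robot as it stands.
- The arm moves only by the shell command python3 -m pendant 'ROWS'. ROWS is JSON, one flat list of numbers, 7 for each row, row after row: the opening, from 0 (shut) to 1 (fully open), then the shift along the tool's x, y, z in mm, then the turn, a rotation vector about the tool's x, y, z in rad. A call has 1 to 12 rows; each row shifts and turns the pose as measured when the row begins, along the tool's axes as they then stand; what a row does not reach is not made up. A row lasts 1/10 s, in which the tool goes at most 50 mm and 8.59 degrees, less where a joint would pass 70% of its speed; a pose out of reach is approached as far as the arm can. A call is refused whole if a number of a shift passes 50 or a number of a turn 0.15, either way. A call with a gripper value outside its range is refused whole. The fingers move at their own pace and stop on an object; the grip force is fixed at half the most. Time passes only in rows, so rows that do not move let the fingers close. It gives the time, the measured TCP pose, the force and the opening at its end, in the units of the state.
- arm.observe(): the state, without advancing time (a new reading comes with each control period).
- arm.capture(name): name is "scene" or "top" or "wrist"; returns the picture (420x560x3 uint8, blue, green, red); there is no depth.
- arm.calibration(name): a dict with "fx", "fy", "cx", "cy" (pixels), "rvec" (rotation vector, rad) and "tvec" (3), from world to camera coordinates, as OpenCV has them. Camera axes: x right, y down, z forward; pixel columns grow to the right and rows downward; lengths in m; the calibration is good to about 2 mm. A picture is of the moment at which its call begins: read the wrist's pose just before it. calibration takes no time and is no camera call; for the wrist camera it gives the pose at the moment of the call.
- arm.sign_off(): hands the job in, once; it reports no verdict.
The state is a dict: "clock": time; "joint_positions": joint angles; "qd": joint speeds; "joint_torque": joint torques, N m; "tcp_pos": TCP position; "eef_rot": TCP orientation; "force": force on the tool from outside, world axes, zero at the start; "wrist_torque": the same for the moment, N m; "finger_gap": finger opening in m.
Only numpy, scipy, OpenCV 4.12 (cv2) and the standard library are available. Lean on these libraries where they do the work, as an engineer would, in place of code of your own. Each camera call takes 0.05 s, during which the arm holds its last target. There are 200 camera calls.

### The job

Press the red pad of the sprung yellow catch down until it clicks and stays down by itself. Then lift the dished pan by its bow straight up, well clear of the stand, and after that turn it a quarter turn so that its orange spout is directly above the mouth of the open brass valve (not the blue-capped one). Keep the pan level and the loose ball in the middle of the dish all the while, do not disturb the valves, jar or wrench, and finish still holding the pan there, level and still, straight above the stand and touching nothing else.

Things in the scene. Friction and masses are not known exactly. Their poses are not given: they have to be found in the camera images.
- stand: Fixed stand: blue base plate 250 x 110 x 12 mm with a grey round cup (93 mm across, 45 mm high) in which the pan sits 5 mm deep with 3 mm play. Origin on the surface under the cup's axis, z up; catch at its -x side, the two valves 115 mm from the origin at its +y and -y sides (which is which varies). Turned by up to 0.45 rad.
- catch (a joint): Yellow sprung catch hinged to the stand; its hook reaches 8 mm over the pan's rim and traps the pan. 0 = hooked on (at rest), grows as the red pad is pressed down, stop at 0.42 rad. It takes about 4 to 6 N on the pad, less towards the end, and springs back if let go before 0.33 rad; past that a detent snaps it to 0.42 and holds it there, and the hook is then 9 mm clear of the rim.
- catch_pad (a point): Centre of the top face of the catch's red press pad (28 x 34 mm). At rest 65 mm above the surface, 172 mm from the stand's axis on its -x side; the hinge is 27 mm above the surface, 90 mm from that axis. Pressing to the stop moves it in an arc about the hinge, 37 mm down and 8 mm away from the stand's axis.
- pan: Loose dished round aluminium pan, 158 mm across, rim 21 mm high, about 0.3 kg, with a fixed carrying bow and an orange spout. Origin at the centre of its underside (40 mm above the surface in the stand), z up, x to the spout, bow along y. At the start the spout points along the stand's +x. The dish is a shallow cone (5 degrees, 14 outside 35 mm): the ball stays only if moved smoothly and level.
- bow_grip (a point): Middle of the black bar on top of the pan's carrying bow, straight above the pan's centre, 100 mm above its underside (140 mm above the surface at the start). The bar is 14 mm wide (along pan x), 14 mm high and 92 mm long (along pan y); its centre balances the pan.
- spout_tip (a point): Middle of the orange spout near its outer end, 115 mm from the pan's axis along pan x, 22 mm above the pan's underside. The spout is 38 mm wide and ends 119 mm from the axis.
- dish_centre (a point): Lowest point of the dish, on its upper face, on the pan's axis, 8 mm above the pan's underside.
- ball_center (a point): Centre of the loose green plastic-coated steel check ball, 22 mm across, 44 g, lying in the middle of the dish.
- valve_mouth (a point): Centre of the open mouth (inside 35 mm, outside 42 mm across) of the brass valve that stands upright and fixed beside the stand, 56 mm above the surface, 115 mm from the stand's axis.
- valve: The open brass valve, fixed, on a round dark foot 60 mm across. Origin under its centre on the surface.
- capped_valve: The twin valve closed with a blue cap (47 mm across, 59 mm high), fixed, on the other side of the stand; bystander. Origin under its centre on the surface.
- jar: Bystander: loose white jar with green lid, 54 mm across, 75 mm high. Origin at the centre of its underside.
- wrench: Bystander: loose steel wrench 170 mm long lying flat. Origin at its middle, on the surface.
Things that resemble listed ones, but are neither listed nor needed, are in the scene too. What is meant by the pan is not brown or turquoise, and is the smaller of those in its own colour.

How it is judged:
By the outcome, as a careful person would: the job done as asked, in the order asked, and still so for the second after the job is handed in, while the arm keeps its last pose, push and grip.
It also fails if it takes over 54 s, if anything falls off the work surface, if the arm or the gripper's body presses on something with over 40 N, if the wrist force passes 120 N, or if a joint passes its speed limit or range.

## Working session

There is one attempt and no reset: what is moved stays moved. The work goes in short steps, Python scripts to look and compute and a shell command to move; the robot and the scene stay as the last step left them, time stands still between calls to the robot, and variables do not carry over. Pictures are saved under pics/ and viewed, about 8 in all and at most 12, crops included, and the job is handed in when it is done.

```bash
ls; mkdir -p pics; python3 - <<'E'
from workcell import arm
import cv2,numpy as np
s=arm.observe();print({k:np.round(v,3).tolist() for k,v in s.items()})
a=arm.capture("scene");b=arm.capture("top")
cv2.imwrite('pics/s0.png',a);cv2.imwrite('pics/t0.png',b)
for n in("scene","top"):print(n,arm.calibration(n))
E
```

```text
pics
{'clock': 0.0, 'joint_positions': [-1.545, 0.181, 1.608, -0.0, 1.354, -0.206], 'qd': [0.001, -0.001, 0.001, -0.001, -0.001, 0.0], 'joint_torque': [0.001, -43.387, -34.185, 0.07, 0.039, -0.0], 'tcp_pos': [0.132, -0.559, 0.238], 'eef_rot': [-3.14, -0.0, 0.232], 'force': [-0.655, -0.4, -0.115], 'wrist_torque': [0.042, 0.025, 0.011], 'finger_gap': 0.088}
scene {'fx': 391.1137453421303, 'fy': 391.1137453421303, 'cx': 283.12035215144374, 'cy': 210.31504135068445, 'rvec': array([ 0.87879874,  2.43265459, -1.2009824 ]), 'tvec': array([ 0.37682443, -0.13233862,  1.22075781])}
top {'fx': 418.84619256823186, 'fy': 418.84619256823186, 'cx': 284.20303796441897, 'cy': 208.0052733157235, 'rvec': array([ 2.19919251, -2.19550605,  0.05766059]), 'tvec': array([0.05384522, 0.5295817 , 1.12901976])}
```

View pics/s0.png

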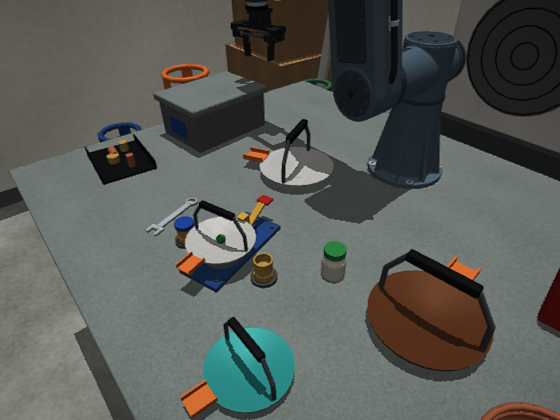

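View pics/t0.png

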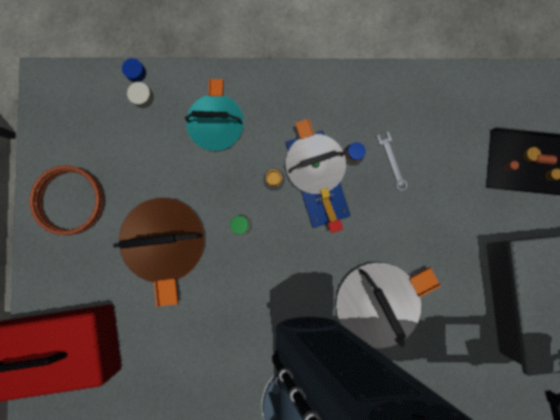

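Scene view: our pan (white, in the blue stand) is near (220,240), red pad near (264,200), open valve near (263,260), blue cap near (184,225). Top view: pan (315,165), pad (336,226), open valve (274,178), blue cap (356,152), jar (240,224).

```bash
cat > h.py <<'E'
import cv2,numpy as np
from workcell import arm
def P(c):
    R=cv2.Rodrigues(np.array(c['rvec']))[0];K=np.array([[c['fx'],0,c['cx']],[0,c['fy'],c['cy']],[0,0,1]])
    return K,R,np.array(c['tvec']).reshape(3)
def ray(c,uv):
    K,R,t=P(c);d=R.T@np.linalg.solve(K,[uv[0],uv[1],1]);return -R.T@t,d
def onplane(c,uv,z):
    o,d=ray(c,uv);return o+d*(z-o[2])/d[2]
def tri(c1,u1,c2,u2):
    o1,d1=ray(c1,u1);o2,d2=ray(c2,u2);d1/=np.linalg.norm(d1);d2/=np.linalg.norm(d2)
    s=np.linalg.lstsq(np.c_[d1,-d2],o2-o1,rcond=None)[0];a=o1+s[0]*d1;b=o2+s[1]*d2
    return (a+b)/2,np.linalg.norm(a-b)
def proj(c,X):
    K,R,t=P(c);p=K@(R@np.asarray(X)+t);return p[:2]/p[2]
HUE={'red':((0,4),150,60),'orange':((6,14),150,120),'blue':((110,125),150,60),'yellow':((17,28),140,80),'green':((50,80),100,30),'brass':((14,24),100,60)}
def blobs(im,col,box,minA=8):
    (a,b),s,v=HUE[col];h=cv2.cvtColor(im,cv2.COLOR_BGR2HSV)
    m=cv2.inRange(h,(a,s,v),(b,255,255))
    if col=='red': m|=cv2.inRange(h,(174,s,v),(180,255,255))
    return comp(m,box,minA)
def comp(m,box,minA=8):
    x0,y0,x1,y1=box;k=np.zeros_like(m);k[y0:y1,x0:x1]=m[y0:y1,x0:x1]
    n,l,st,ce=cv2.connectedComponentsWithStats(k)
    return [(ce[i].round(1).tolist(),st[i].tolist()) for i in range(1,n) if st[i][4]>=minA]
def dark(im,box,thr=45,minA=20):
    m=(im.max(2)<thr).astype(np.uint8)*255
    return comp(m,box,minA)
E
python3 - <<'E'
from h import *
s=cv2.imread('pics/s0.png');t=cv2.imread('pics/t0.png')
bs=(140,180,300,300);bt=(255,110,375,240)
for c in HUE:
    print(c,'S',blobs(s,c,bs),'T',blobs(t,c,bt))
print('dark',dark(s,bs),dark(t,bt))
z=np.vstack([cv2.resize(s[185:295,140:290],None,fx=5,fy=5,interpolation=cv2.INTER_CUBIC)])
cv2.imwrite('pics/s0c.png',z)
E
```

```text
red S [([264.7, 199.1], [257, 195, 16, 9, 88])] T [([334.8, 225.8], [328, 220, 14, 12, 120])]
orange S [([183.2, 257.8], [176, 252, 15, 13, 23]), ([189.5, 263.7], [178, 255, 26, 19, 223])] T [([304.0, 128.3], [296, 120, 17, 18, 209]), ([333.8, 220.6], [331, 220, 6, 2, 8])]
blue S [([183.4, 222.2], [174, 216, 20, 13, 190])] T [([288.7, 143.3], [287, 141, 6, 6, 15]), ([356.1, 150.6], [348, 143, 17, 17, 225]), ([339.1, 202.9], [331, 185, 18, 33, 227]), ([314.7, 209.0], [303, 193, 25, 34, 400])]
yellow S [([251.8, 213.2], [237, 202, 28, 23, 205]), ([180.4, 237.9], [178, 236, 7, 4, 14]), ([262.8, 261.0], [254, 253, 18, 14, 117]), ([263.5, 275.4], [254, 271, 19, 8, 53])] T [([273.2, 177.7], [266, 170, 15, 16, 192]), ([327.6, 204.6], [321, 189, 15, 32, 204])]
green S [([220.3, 238.5], [216, 235, 9, 8, 60])] T [([315.5, 164.0], [314, 163, 4, 3, 10])]
brass S [([251.1, 213.8], [237, 202, 28, 23, 245]), ([181.6, 236.1], [177, 231, 12, 13, 84]), ([262.8, 267.4], [253, 253, 21, 30, 473])] T [([273.4, 177.6], [266, 169, 16, 18, 233]), ([327.5, 204.1], [321, 188, 15, 33, 240])]
dark [([218.3, 215.6], [194, 201, 53, 50, 415]), ([231.4, 265.8], [180, 227, 100, 65, 186]), ([179.8, 244.2], [176, 239, 9, 9, 31]), ([225.4, 264.5], [207, 258, 35, 11, 97]), ([264.5, 284.3], [251, 279, 26, 9, 53])] []
```

View pics/s0c.png

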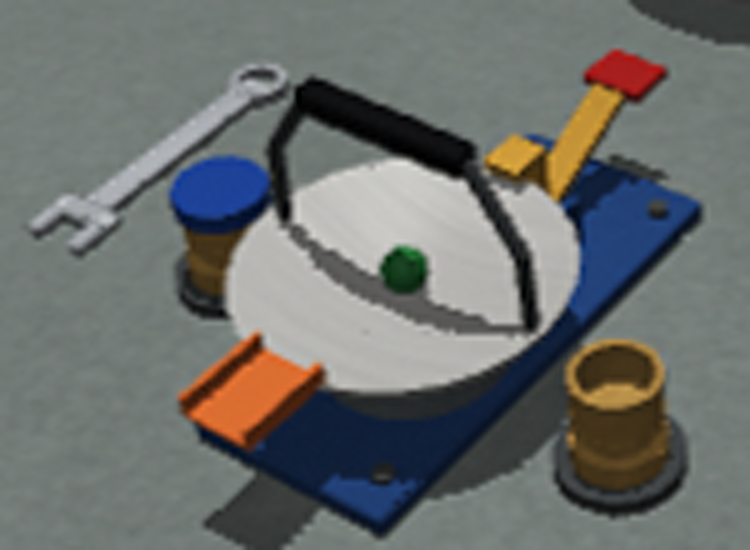

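The crop (5x, offset 140,185) shows the bar from (300,90) to (472,155), i.e. middle at full (217.2,209.6). Valve mouth is at (263.2,259), ball at (220.5,238.7), and the red pad and blue cap are clear.

```bash
cat > m1.py <<'E'
from h import *
t=cv2.imread('pics/t0.png')
S,T=arm.calibration('scene'),arm.calibration('top')
g=t[140:185,280:350].max(2);m=np.zeros(t.shape[:2],np.uint8);m[140:185,280:350]=(g<75)*255
c=[k for k in cv2.findContours(m,cv2.RETR_EXTERNAL,cv2.CHAIN_APPROX_NONE)[0]]
c=[k for k in c if len(k)>15]
for k in c: print('darkT',cv2.minAreaRect(k))
for n,a,b in [('pad',(264.7,199.1),(334.8,225.8)),('spout',(189,263.3),(304,128.3)),('cap',(184.2,222.2),(356.1,150.6)),('mouth',(263.2,259),(273.4,177.6)),('ball',(220.4,238.6),(315.5,164))]:
    X,e=tri(S,a,T,b);print(n,X.round(4),'miss',round(e,4))
print('bar S at .14',onplane(S,(217.2,209.6),.14), [onplane(S,p,.14).round(4) for p in((201,204),(233.5,215.5))])
print('pad planes',onplane(S,(264.7,199.1),.065),onplane(T,(334.8,225.8),.065))
print('mouth planes',onplane(S,(263.2,259),.056),onplane(T,(273.4,177.6),.056))
print('cap planes',onplane(S,(184.2,222.2),.057),onplane(T,(356.1,150.6),.059))
h=cv2.cvtColor(t,cv2.COLOR_BGR2HSV);w=cv2.inRange(h,(0,0,110),(180,60,255))
w[:,:280]=0;w[:,352:]=0;w[:125]=0;w[200:]=0
k=max(cv2.findContours(cv2.morphologyEx(w,cv2.MORPH_CLOSE,np.ones((9,9))),cv2.RETR_EXTERNAL,cv2.CHAIN_APPROX_NONE)[0],key=len)
e=cv2.fitEllipse(cv2.convexHull(k));print('pan ellipse',e,onplane(T,e[0],.061))
cv2.imwrite('pics/t0c.png',cv2.resize(t[110:240,255:375],None,fx=4.5,fy=4.5,interpolation=cv2.INTER_CUBIC))
E
python3 m1.py
```

```text
darkT ((318.5, 158.0), (19.103307723999023, 61.65234375), 83.23382568359375)
pad [ 0.4818 -0.0778  0.0628] miss 0.0026
spout [0.7391 0.0019 0.0629] miss 0.0043
cap [ 0.6801 -0.1353  0.0561] miss 0.0011
mouth [0.6087 0.0827 0.0537] miss 0.0024
ball [ 0.645  -0.0284  0.0567] miss 0.0031
bar S at .14 [ 0.6449272 -0.0272762  0.14     ] [array([ 0.6612, -0.0671,  0.14  ]), array([0.6297, 0.012 , 0.14  ])]
pad planes [ 0.48449143 -0.07626782  0.065     ] [ 0.48083369 -0.07668019  0.065     ]
mouth planes [0.61089484 0.08383843 0.056     ] [0.60748485 0.0834239  0.056     ]
cap planes [ 0.68088842 -0.13465134  0.057     ] [ 0.67907313 -0.13447264  0.059     ]
pan ellipse ((315.6639099121094, 163.02548217773438), (60.09850311279297, 60.62894058227539), 138.90283203125) [ 0.64556176 -0.02761132  0.061     ]
```

View pics/t0c.png

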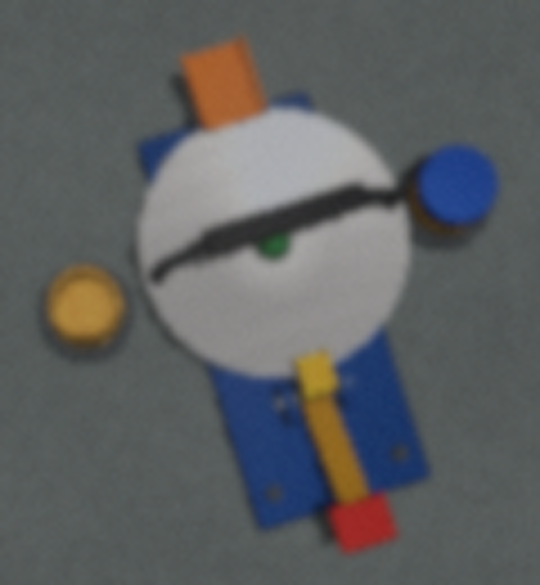

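Bar in the top crop is (205,240)–(365,193), so its middle is at full (318.3,158.0). The points agree with the stand: axis ≈ (0.645,-0.027), yaw ≈ 0.31 and pad height 63–65 mm. I'm going above the pad with shut fingers.

```bash
python3 -m pendant '[0,37,-32,-3,0,0,0, 0,37,-32,0,0,0,0, 0,37,-32,0,0,0,0, 0,37,-32,0,0,0,0, 0,37,-32,0,0,0,0, 0,37,-32,0,0,0,0, 0,37,-32,0,0,0,0, 0,37,-32,0,0,0,0, 0,37,-32,0,0,0,0, 0,37,-32,0,0,0,0, 0,37,-32,0,0,0,0, 0,30,-26,0,0,0,0]'
python3 - <<'E'
from h import *
S,T=arm.calibration('scene'),arm.calibration('top')
print('bar',tri(S,(217.2,209.6),T,(318.3,158.0)))
s=arm.observe();print(s['joint_positions'],s['tcp_pos'],s['eef_rot'])
d=np.array([.4815-s['tcp_pos'][0],-.0785-s['tcp_pos'][1]])*1e3;y=s['eef_rot'][2]
print('tool dx,dy',d@[np.cos(y),np.sin(y)],d@[np.sin(y),-np.cos(y)])
E
```

```text
clock: 1.3
tcp_pos: [0.4752, -0.0809, 0.2385]
eef_rot: [-3.136, -0.001, 0.22]
force: [0.4, -0.5, -0.2]
finger_gap: 0.0004
bar (array([ 0.64511145, -0.02770652,  0.1398821 ]), np.float64(0.0007389647926711146))
[-0.41857178 -0.03028737  1.83286264  0.00475624  1.34162875  0.9309046 ] [ 0.4751686  -0.08087424  0.23853035] [-3.13631864e+00 -6.67303395e-04  2.20231679e-01]
tool dx,dy 6.697145250451196 -0.9337587928069493
```

```bash
python3 -m pendant '[0,6,-1,40,0,0,-0.09, 0,0,0,40,0,0,0, 0,0,0,40,0,0,0, 0,0,0,20,0,0,0, 0,0,0,5,0,0,0]'
python3 - <<'E'
from h import *
s=arm.observe();print(s['tcp_pos'],s['eef_rot'])
c=arm.calibration('wrist');w=arm.capture('wrist');cv2.imwrite('pics/w1.png',w)
for q in blobs(w,'red',(0,0,560,420),60):print(q,onplane(c,q[0],.065))
print(proj(c,s['tcp_pos']),proj(c,[.4815,-.0785,.065]))
S,T=arm.calibration('scene'),arm.calibration('top')
E
```

```text
clock: 1.8
tcp_pos: [0.4851, -0.0713, 0.0901]
eef_rot: [-3.138, -0.006, 0.325]
force: [-0.1, -0.4, -0.6]
finger_gap: 0.0003
[ 0.48507054 -0.07128254  0.09009141] [-3.1384712  -0.00559331  0.32489842]
([291.0, 248.3], [261, 235, 57, 43, 1297]) [ 0.48839638 -0.07711217  0.065     ]
[279.51516734 271.10387458] [289.36571324 259.25289694]
```

View pics/w1.png

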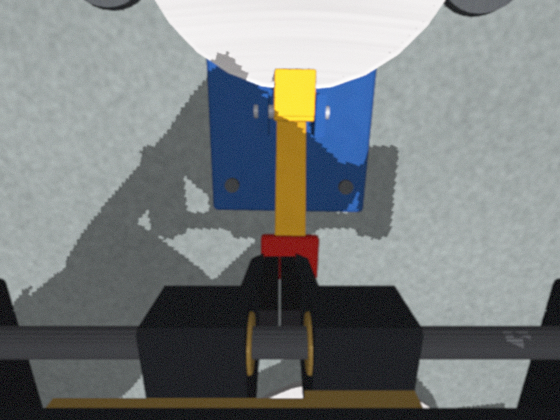

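The wrist picture shows the pad's top face centred near column 289.5, far edge at row 236. That matches the predicted pad centre (289,259). The TCP is about 6 mm off in tool x and y, so I'm correcting that and pressing.

```bash
python3 -m pendant '[0,-6,6,0,0,0,0.01, 0,0,0,10,0,0,0, 0,0,0,7,0,0,0, 0,0,0,0,0,0,0]'; python3 -m pendant '[0,-1,0,6,0,0,0, 0,-1,0,6,0,0,0, 0,-1,0,5,0,0,0]'
```

```text
clock: 2.25
tcp_pos: [0.4833, -0.0811, 0.0755]
eef_rot: [3.141, -0.01, 0.313]
force: [-0.0, -0.3, 0.1]
finger_gap: 0.0003
clock: 2.55
tcp_pos: [0.4812, -0.083, 0.0591]
eef_rot: [3.139, -0.011, 0.313]
force: [-4.8, -2.3, 5.8]
finger_gap: 0.0006
```

```bash
python3 -m pendant '[0,-1,-2,6,0,0.005,0, 0,-1,-1,6,0,0.005,0, 0,-1,0,6,0,0,0]';  python3 -m pendant '[0,-2,0,6,0,0,0, 0,-2,0,4,0,0,0]'
```

```text
clock: 2.85
tcp_pos: [0.4776, -0.0822, 0.0404]
eef_rot: [3.136, -0.021, 0.314]
force: [0.6, 0.8, -0.1]
finger_gap: 0.0004
clock: 3.05
tcp_pos: [0.4757, -0.0831, 0.0309]
eef_rot: [3.136, -0.024, 0.313]
force: [-8.4, 12.2, 49.4]
finger_gap: 0.0002
```

```bash
python3 -m pendant '[0,0,0,-20,0,0,0, 0,0,0,-30,0,-0.02,0, 0,0,0,-30,0,0,0, 0,0,0,-30,0,0,0, 0,0,0,-30,0,0,0, 0,0,0,-30,0,0,0]'
python3 - <<'E'
from h import *
s=arm.capture('scene');t=arm.capture('top')
S,T=arm.calibration('scene'),arm.calibration('top')
print(arm.observe()['joint_positions'])
print(blobs(s,'red',(140,180,300,300)),blobs(t,'red',(255,110,375,240)),blobs(s,'yellow',(230,190,290,240)))
print('expected pad down', proj(S,[.474,-.081,.028]),proj(T,[.474,-.081,.028]),'up',proj(S,[.4815,-.0785,.064]))
cv2.imwrite('pics/s1c.png',cv2.resize(s[150:300,140:300],None,fx=4,fy=4,interpolation=cv2.INTER_CUBIC))
E
```

```text
clock: 3.65
tcp_pos: [0.4709, -0.0803, 0.2]
eef_rot: [-3.137, 0.003, 0.313]
force: [0.8, -0.2, -0.2]
finger_gap: 0.0003
[-4.18905093e-01  4.36685053e-04  1.87708201e+00  1.42348202e-03
  1.26082480e+00  8.38359086e-01]
[([266.6, 209.4], [259, 207, 15, 7, 45])] [] [([252.5, 215.9], [241, 210, 26, 15, 183])]
expected pad down [267.36295752 208.25773282] [334.7217578  228.45251575] up [265.12127042 198.57449211]
```

View pics/s1c.png

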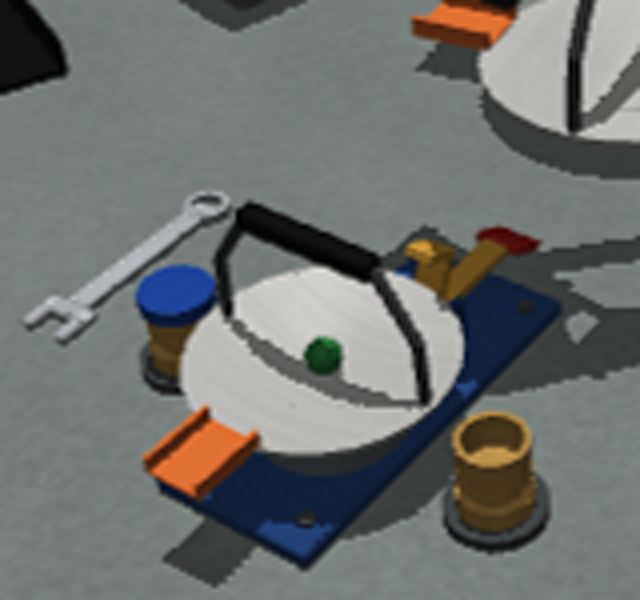

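The catch is down and holds by itself: the pad is seen at (266.6,209.4), where a latched pad would be. Next I'm moving above the bar, opening, and turning the jaws across it.

```bash
python3 -m pendant '[1,35,1,-20,0,0,0, 1,45,1,0,0,0,0, 1,45,1,0,0,0,0, 1,40,1,0,0,0,0.1, 1,0,0,0,0,0,0.14, 1,0,0,0,0,0,0.14, 1,0,0,0,0,0,0.14, 1,0,0,0,0,0,0.14, 1,0,0,0,0,0,0.14, 1,0,0,0,0,0,0.14, 1,0,0,0,0,0,0.14, 1,0,0,0,0,0,0.14]'; python3 -m pendant '[1,0,0,0,0,0,0.14, 1,0,0,0,0,0,0.14, 1,0,0,0,0,0,0.1, 1,0,0,0,0,0,0]'
python3 - <<'E'
from h import *
s=arm.observe();print(s['joint_positions'].round(3) if hasattr(s['joint_positions'],'round') else s['joint_positions'])
c=arm.calibration('wrist');w=arm.capture('wrist');cv2.imwrite('pics/w2.png',w)
for q in blobs(w,'orange',(0,0,560,420),60)+blobs(w,'green',(0,0,560,420),60):print(q)
for z in(.02,):pass
print('bar pred',proj(c,[.6451,-.0277,.14]),'tcp',proj(c,s['tcp_pos']))
d=np.array([.6451,-.0277])-s['tcp_pos'][:2];y=s['eef_rot'][2]
print('tool dx,dy',1e3*d@[np.cos(y),np.sin(y)],1e3*d@[np.sin(y),-np.cos(y)])
E
```

```text
clock: 4.95
tcp_pos: [0.6316, -0.0279, 0.1982]
eef_rot: [3.131, 0.02, -0.954]
force: [-0.3, 0.3, 0.2]
finger_gap: 0.0879
clock: 5.35
tcp_pos: [0.629, -0.0267, 0.1895]
eef_rot: [3.116, 0.02, -1.353]
force: [0.3, -0.0, 0.0]
finger_gap: 0.0884
[-0.234  0.364  1.481  0.007  1.328  2.687]
([146.3, 206.0], [112, 184, 65, 48, 2167])
([261.8, 193.0], [257, 183, 11, 22, 172])
([365.3, 387.4], [344, 374, 45, 25, 838])
bar pred [252.80475954 227.22277802] tcp [278.62835678 271.6798447 ]
tool dx,dy 4.420384174489993 -15.474638809215556
```

View pics/w2.png

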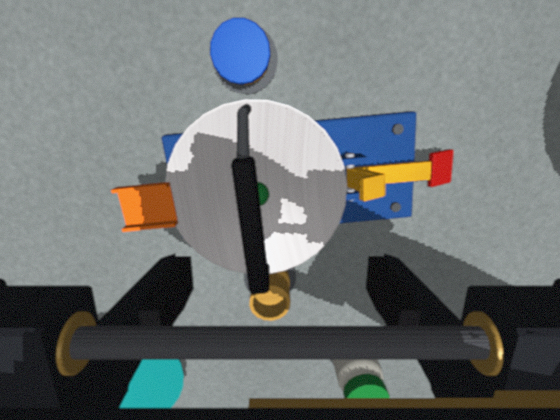

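Wrist view: the bar runs (243,158)–(258,293), middle (250.5,226), within 2 px of the prediction (252.8,227.2). The jaws still need about 0.1 rad of turn, and leveling.

```bash
cat >> h.py <<'E'
from scipy.spatial.transform import Rotation as Ro
def need(p,yaw):
    s=arm.observe();R=Ro.from_euler('xyz',s['eef_rot']);G=Ro.from_euler('xyz',[np.pi,0,yaw])
    print('shift mm',(R.inv().apply(np.array(p)-s['tcp_pos'])*1e3).round(1),'turn',(R.inv()*G).as_rotvec().round(4))
E
python3 - <<'E'
from h import *
c=arm.calibration('wrist')
a,b=[onplane(c,p,.145) for p in((243,158),(258,293))]
d=a-b;print(a,b,(a+b)/2,np.linalg.norm(d),'bar yaw',np.arctan2(d[1],d[0]))
w=cv2.imread('pics/w2.png');m=(w.max(2)<40).astype(np.uint8)*255;m[:162]=0;m[288:]=0;m[:,:225]=0;m[:,275:]=0
p=np.argwhere(m)[:,::-1].astype(np.float32);vx=cv2.fitLine(p,cv2.DIST_L2,0,.01,.01).ravel()
q=[vx[2:]+k*vx[:2] for k in(-50,50)];e=[onplane(c,u,.145) for u in q];d=e[1]-e[0];print('line',np.arctan2(d[1],d[0]),vx)
need([.6451,-.0277,.19],-1.26)
E
```

```text
[ 0.65900746 -0.0712488   0.145     ] [0.632356   0.01658976 0.145     ] [ 0.64568173 -0.02732952  0.145     ] 0.09179277280503725 bar yaw -1.2762102927802748
line 1.887725369888606 [1.3371868e-01 9.9101931e-01 2.5058417e+02 2.2291278e+02]
shift mm [  4.5 -15.6  -1.2] turn [ 0.0256  0.0216 -0.0895]
```

```bash
python3 -m pendant '[1,4,-15,0,0.025,0.02,-0.08, 1,0,0,0,0,0,0, 1,0,0,0,0,0,0]'
python3 -c "
from h import *
need([.6454,-.0275,.121],-1.26)"
```

```text
clock: 5.7
tcp_pos: [0.6434, -0.027, 0.186]
eef_rot: [3.138, 0.003, -1.262]
force: [0.3, -0.5, 0.3]
finger_gap: 0.0882
shift mm [ 1.3 -1.9 65. ] turn [ 0.0034  0.0034 -0.0018]
```

```bash
python3 -m pendant '[1,1,-2,20,0.003,0.003,0, 1,0,0,25,0,0,0, 1,0,0,12,0,0,0, 1,0,0,3,0,0,0, 1,0,0,0,0,0,0]'
python3 -c "
from h import *
need([.6454,-.0275,.121],-1.26)"
```

```text
clock: 6.2
tcp_pos: [0.6447, -0.0273, 0.1248]
eef_rot: [3.14, 0.002, -1.263]
force: [0.3, 0.4, 0.6]
finger_gap: 0.0884
shift mm [ 0.4 -0.6  3.8] turn [ 0.0014  0.0015 -0.0034]
```

```bash
python3 -m pendant '[0.5,0,-0.5,3.5,0.001,0.001,-0.003, 0.35,0,0,0,0,0,0, 0.28,0,0,0,0,0,0, 0.24,0,0,0,0,0,0, 0.22,0,0,0,0,0,0]'
python3 -c "
from h import *
need([.6454,-.0275,.121],-1.26)"
python3 -m pendant '[0.20,0,0,0,0,0,0, 0.18,0,0,0,0,0,0, 0.17,0,0,0,0,0,0, 0.16,0,0,0,0,0,0, 0.15,0,0,0,0,0,0, 0,0,0,0,0,0,0, 0,0,0,0,0,0,0, 0,0,0,0,0,0,0]'
python3 -c "
from h import *
need([.6454,-.0275,.121],-1.26)
w=arm.capture('wrist');s=arm.capture('scene');print(blobs(s,'green',(180,200,260,260)))
print(arm.observe()['wrist_torque'])"
```

```text
clock: 6.7
tcp_pos: [0.6472, -0.0275, 0.1247]
eef_rot: [-3.137, -0.002, -1.26]
force: [0.2, 0.1, -0.6]
finger_gap: 0.0502
shift mm [-0.6  1.7  3.7] turn [-0.0042 -0.0022 -0.0003]
clock: 7.5
tcp_pos: [0.6468, -0.0278, 0.1252]
eef_rot: [-3.138, -0.002, -1.26]
force: [0.0, -0.2, 0.2]
finger_gap: 0.0138
shift mm [-0.7  1.3  4.2] turn [-0.0033 -0.0024 -0.0002]
[([220.3, 238.3], [216, 234, 9, 9, 63])]
[ 0.06679243  0.07419724 -0.00752662]
```

```bash
python3 -m pendant '[0,0,0,-2,0,0,0, 0,0,0,-3,0,0,0, 0,0,0,-4,0,0,0, 0,0,0,-4,0,0,0, 0,0,0,-5,0,0,0, 0,0,0,-4,0,0,0, 0,0,0,-2,0,0,0, 0,0,0,0,0,0,0]'
cat > chk.py <<'E'
from h import *
import sys
need([.6454,-.0275,float(sys.argv[1])],float(sys.argv[2]))
o=arm.observe();print('torq',np.round(o['wrist_torque'],3),'q6',o['joint_positions'][5])
S,T=arm.calibration('scene'),arm.calibration('top')
s=arm.capture('scene');t=arm.capture('top');cv2.imwrite('pics/last_s.png',s);cv2.imwrite('pics/last_t.png',t)
zu=o['tcp_pos'][2]+.015-.100  # approx underside
g=blobs(s,'green',(160,150,280,270));print('green',g,'expect ball',proj(S,[*o['tcp_pos'][:2],zu+.019]).round(1))
for a in blobs(s,'orange',(140,180,330,300),30):print('orangeS',a)
for a in blobs(t,'orange',(230,90,390,240),30):print('orangeT',a)
E
python3 chk.py .15 -1.26
```

```text
clock: 8.4
tcp_pos: [0.6457, -0.0272, 0.1493]
eef_rot: [-3.14, -0.0, -1.26]
force: [0.2, 1.0, -2.9]
finger_gap: 0.0135
shift mm [ 0.2  0.4 -0.7] turn [-0.0011 -0.0005 -0.0001]
torq [ 0.059 -0.034 -0.004] q6 2.6054444832946437
green [([219.8, 230.1], [216, 226, 9, 9, 66])] expect ball [219.8 230.1]
orangeS ([187.9, 255.8], [176, 247, 25, 19, 198])
```

Lifted 24 mm, level, with the ball centred (seen at (219.8,230.1), exactly as expected). I'm continuing upward.

```bash
python3 -m pendant '[0,0,0,-3,0,0,0, 0,0,0,-6,0,0,0, 0,0,0,-9,0,0,0, 0,0,0,-11,0,0,0, 0,0,0,-12,0,0,0, 0,0,0,-12,0,0,0, 0,0,0,-11,0,0,0, 0,0,0,-8,0,0,0, 0,0,0,-5,0,0,0, 0,0,0,-2,0,0,0, 0,0,0,0,0,0,0]'
python3 chk.py .225 -1.26
```

```text
clock: 9.6
tcp_pos: [0.6459, -0.0272, 0.2366]
eef_rot: [-3.139, -0.001, -1.26]
force: [0.3, 0.1, -3.5]
finger_gap: 0.0136
shift mm [ 0.1  0.6 11.6] turn [-0.0027 -0.0014 -0.0001]
torq [ 0.087  0.022 -0.011] q6 2.6054707990696007
green [([215.1, 198.1], [211, 194, 9, 10, 71])] expect ball [215.1 198.1]
orangeS ([180.3, 222.5], [168, 214, 26, 18, 196])
```

```bash
python3 -m pendant '[0,0,0,0,0,0,-0.01, 0,0,0,0,0,0,-0.02, 0,0,0,0,0,0,-0.03, 0,0,0,0,0,0,-0.04, 0,0,0,0,0,0,-0.04, 0,0,0,0,0,0,-0.04, 0,0,0,0,0,0,-0.04, 0,0,0,0,0,0,-0.04, 0,0,0,0,0,0,-0.04]'
python3 chk.py .236 0.31
```

```text
clock: 10.6
tcp_pos: [0.6435, -0.0268, 0.2308]
eef_rot: [3.138, 0.005, -0.94]
force: [0.2, -0.3, -3.8]
finger_gap: 0.0136
shift mm [ 1.7 -1.1 -5.2] turn [ 5.0000e-04  6.8000e-03 -1.2504e+00]
torq [ 0.073 -0.012  0.054] q6 2.2856121144930905
green [([216.8, 199.8], [212, 195, 10, 10, 74])] expect ball [216.6 200. ]
orangeS ([196.7, 228.9], [185, 220, 24, 18, 233])
```

```bash
sed -i "s/^o=arm/need([.6454,-.0275,float(sys.argv[1])],arm.observe()['eef_rot'][2])\no=arm/" chk.py
python3 -m pendant '[0,0.3,-0.3,-1,0.001,0.001,-0.04, 0,0.3,-0.3,-1,0.001,0.001,-0.05, 0,0.3,-0.3,-1,0.001,0.001,-0.05, 0,0.3,-0.3,-1,0.001,0.001,-0.05, 0,0.3,-0.2,-1,0.001,0.001,-0.05, 0,0.3,-0.2,-1,0.001,0.001,-0.05, 0,0.3,-0.2,-1,0.001,0.001,-0.05, 0,0.3,-0.2,-1,0.001,0.001,-0.05, 0,0.3,-0.2,-1,0.001,0.001,-0.05, 0,0.3,-0.2,-1,0.001,0.001,-0.05]'
python3 chk.py .236 0.31
```

```text
clock: 11.7
tcp_pos: [0.6463, -0.0268, 0.2381]
eef_rot: [-3.137, -0.001, -0.44]
force: [-0.6, -0.3, -4.2]
finger_gap: 0.0137
shift mm [-0.5  1.   2.1] turn [-0.0042 -0.0032 -0.7498]
shift mm [-0.5  1.   2.1] turn [-0.0049 -0.0014  0.    ]
torq [ 0.118 -0.002  0.038] q6 1.7829614597521009
green [([214.9, 197.5], [210, 193, 10, 10, 78])] expect ball [215.  197.7]
orangeS ([220.2, 226.0], [210, 218, 22, 17, 281])
orangeT ([274.9, 136.1], [271, 128, 8, 15, 47])
```

```bash
python3 -m pendant '[0,0,0,0,0,0,-0.03, 0,0,0,0,0,0,-0.05, 0,0,0,-0.5,0,0,-0.05, 0,0,0,-0.5,0,0,-0.05, 0,0.1,0,-0.5,0,0,-0.05, 0,0.1,0,-0.5,0,0,-0.05, 0,0.1,0,-0.5,0,0.0005,-0.05, 0,0.1,0,-0.5,0,0.0005,-0.05, 0,0.1,0,-0.5,0,0.0005,-0.05, 0,0.1,0,-0.5,0,0.0005,-0.05]'
python3 chk.py .236 0.31
```

```text
clock: 12.8
tcp_pos: [0.6461, -0.0268, 0.2404]
eef_rot: [-3.138, -0.003, 0.055]
force: [-0.0, 0.6, -3.2]
finger_gap: 0.0137
shift mm [-0.8  0.7  4.4] turn [-0.0036 -0.0032 -0.2546]
shift mm [-0.8  0.7  4.4] turn [-0.004  -0.0027  0.    ]
torq [-0.01  -0.005 -0.057] q6 1.2876372915621634
green [([214.6, 196.4], [210, 192, 10, 10, 78])] expect ball [214.9 196.7]
orangeS ([244.5, 217.0], [232, 208, 26, 19, 222])
orangeT ([272.0, 158.4], [269, 150, 8, 17, 111])
```

```bash
python3 -m pendant '[0,0,0,0,0,0,-0.03, 0,0,0,0,-0.0005,0,-0.04, 0,0,0,0,-0.0005,0,-0.05, 0,0,0,0,-0.0005,0,-0.04, 0,0,0,0,-0.0005,0,-0.04, 0,0,0,0,0,0,-0.03, 0,0,0,0,0,0,-0.015, 0,0,0,0,0,0,-0.005, 0,0,0,0,0,0,0, 0,0,0,0,0,0,0]'
python3 chk.py .236 0.31
python3 - <<'E'
from h import *
t=cv2.imread('pics/last_t.png');s=cv2.imread('pics/last_s.png')
cv2.imwrite('pics/fin.png',np.hstack([cv2.resize(s[130:300,160:300],(400,486)),cv2.resize(t[90:250,240:372],(400,486))]))
E
```

```text
clock: 13.9
tcp_pos: [0.6458, -0.0268, 0.2395]
eef_rot: [-3.14, -0.002, 0.301]
force: [-0.5, -0.1, -3.9]
finger_gap: 0.0136
shift mm [-0.6  0.6  3.5] turn [-0.0017 -0.0022 -0.0087]
shift mm [-0.6  0.6  3.5] turn [-0.0018 -0.0021  0.    ]
torq [-0.033 -0.008 -0.007] q6 1.0430114005784001
green [([214.7, 196.7], [210, 192, 10, 10, 74])] expect ball [215.1 197. ]
orangeS ([253.2, 211.2], [241, 204, 25, 16, 188])
orangeT ([272.8, 167.6], [270, 162, 6, 14, 64])
```

View pics/fin.png

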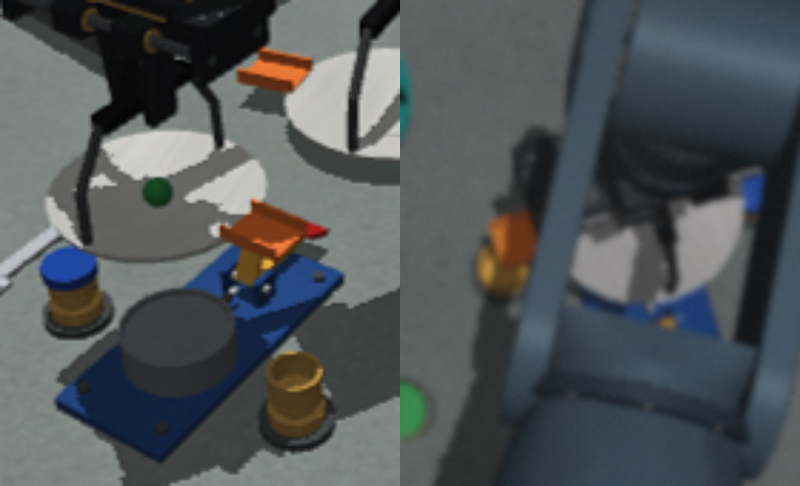

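The final view shows the pan held level and clear, ball centred, spout on the open valve's side (scene crop (262,228) above the mouth at (296,372)). One last numeric check of the bearing.

```bash
python3 - <<'E'
from h import *
S=arm.calibration('scene');s=arm.capture('scene');o=arm.observe();ctr=o['tcp_pos'][:2]
z=o['tcp_pos'][2]+.015-.1+.0229
h=cv2.cvtColor(s,cv2.COLOR_BGR2HSV);m=cv2.inRange(h,(4,130,60),(14,255,255));b=[a for a in comp(m,(225,190,280,232),40)];print(b)
for a in b:
    X=onplane(S,a[0],z);d=X[:2]-ctr;print(X,'r',np.linalg.norm(d),'ang',np.arctan2(d[1],d[0]))
for M in([.6087,.0827],[.609,.0836]):
    d=np.array(M)-ctr;print('mouth r',np.linalg.norm(d),np.arctan2(d[1],d[0]))
yaw=o['eef_rot'][2]+np.pi/2;print('spout tip by tool yaw',ctr+.115*np.array([np.cos(yaw),np.sin(yaw)]),o['eef_rot'],np.abs(o['qd']).max())
E
```

```text
[([252.7, 210.5], [237, 200, 31, 22, 375])]
[0.6159228  0.06477091 0.17744216] r 0.0963117286264394 ang 1.886146678800825
mouth r 0.11560421954443253 1.8974434535521758
mouth r 0.11636178034050747 1.8925198292277616
spout tip by tool yaw [0.61162613 0.08301548] [-3.13988789e+00 -2.17983059e-03  3.01665076e-01] 0.0016913771145318326
```

```bash
python3 -m pendant '[0,-0.3,0.3,0,-0.001,-0.001,-0.006, 0,-0.3,0.3,0,-0.001,-0.001,-0.006, 0,0,0,0,0,0,0, 0,0,0,0,0,0,0, 0,0,0,0,0,0,0]'; python3 chk.py .239 .311 && python3 -c "
from workcell import arm
print(arm.sign_off())"
```

```text
clock: 14.55
tcp_pos: [0.6454, -0.0276, 0.2395]
eef_rot: [3.141, -0.0, 0.314]
force: [0.9, 0.2, -2.5]
finger_gap: 0.0137
shift mm [ 0.1 -0.1  0.5] turn [ 0.0005 -0.0001  0.0034]
shift mm [ 0.1 -0.1  0.5] turn [ 0.0005 -0.0001 -0.    ]
torq [-0.017 -0.017  0.05 ] q6 1.0305101741842508
green [([214.6, 196.3], [210, 192, 10, 10, 76])] expect ball [215.1 196.8]
orangeS ([253.3, 210.4], [240, 203, 25, 16, 184])
orangeT ([273.0, 167.7], [271, 163, 5, 12, 49])
the job is handed in; nothing more can be done
None
```

I did the whole job in the order asked and handed it in at 14.6 s on the robot's clock; sign-off gave no verdict.

- **Catch:** I pressed the red pad until it clicked. After I lifted off, the camera showed the pad within about 1 px of the latched-down position.
- **Lift and turn:** I gripped the bow, lifted the pan about 115 mm straight up, then turned it a quarter turn with small corrections on the way.
- **Final state:** the pan is level to within about 0.001 rad and within about 0.2 mm of the measured stand axis. The ball is within 1 px of the dish centre.
- **Spout:** by tool yaw, its tip came out about 3 mm from the measured valve mouth just before the last small correction, which turned it about 0.012 rad further towards the mouth. I did not recompute the distance after that.

**Possible problem:** bottoming the catch briefly read 49 N at the fingertips. That is over the 40 N limit if fingertips count as the gripper's body, though well below the 120 N wrist limit.

**Not checked:** I did not measure the valves, jar and wrench again at the end. The valves and wrench looked undisturbed in the last views.

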